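Probe the red test contact after shutting the battery tester

ROBOT

A 7-joint arm with a two-finger parallel gripper is mounted at the origin on the work surface. World frame = base frame: x ahead of the robot, y to its left, z up, the work surface at z = 0. Lengths are in m, angles in rad, forces in N, time in s.
With the tool pointing down it reaches from about 0.425 to 0.925 m from the base axis. Payload 6.8 kg.
Tool frame: the origin (TCP) lies on the front face of the gripper's body, between the roots of the fingers; the fingertips stand 73 mm ahead of it and the grasp point (between the pads) lies 54 mm ahead of it (env.nose_length is the distance from the TCP to the fingertips, in m); z points along the fingers, y is the direction in which the jaws open and shut (so a half turn about z gives the same grasp; the last joint's range is limited). The gripper opens to 85 mm and grips with 20 to 120 N. Pads are 22 mm wide; open, the fingers measure 114 mm over their backs; the gripper's body (76 mm by 85 mm) begins 54 mm behind the grasp point. The pads swing forward as they close: fully open they stand 13 mm farther back than shut.
Start: joints at [-1.21, 0.477, 0.022, 1.555, -0.011, 1.109, -0.083], TCP at [0.305, 0.602, 0.304] pointing down, gripper open.
Joint ranges: [-2.96, 2.96], [-0.34, 2.1], [-1.41, 1.46], [0.24, 2.44], [-1.37, 4.51], [0.17, 1.92], [-2.96, 2.96]. Speed limits (rad/s): [2.39, 2.39, 3.14, 3.14, 3.14, 3.14, 3.14].

INTERFACE

Orientations are given as a unit quaternion [w, x, y, z].
In Python, from cell import env, kin, camera, calibration, job gives the robot as it stands. The module is installed in compiled form; this text tells all that it offers. Calls block until the motion is done:
- env.reach(position, orientation): joint-space move of the TCP to a pose.
- env.movel(position, velocity=0.15, rot=None, stop_force=None): straight line of the TCP; rot=None keeps the orientation; velocity is the mean speed in m/s. With stop_force (N) it stops when the force on the tool has changed by that much, and returns True; else False.
- env.goto_joints(angles): joint-space move.
- env.grip(opening, f_grip=None): finger opening in m; f_grip is the grip in N (None keeps the last); returns when the fingers have stopped.
- env.dwell(seconds).
- kin.inverse_kinematics(position, orientation): joint angles nearest the present ones, or None.
- env.get_state(): the state.
- camera(name): name is "scene" or "side" or "wrist"; returns (picture, depth): 420x560x3 uint8, blue, green, red; 420x560 float32, m along the optical axis (not along the pixel's ray), 0 where there is no reading.
- calibration(name): a dict with "fx", "fy", "cx", "cy" (pixels), "rvec" (rotation vector, rad) and "tvec" (3), from world to camera coordinates, as OpenCV has them. Camera axes: x right, y down, z forward; pixel columns grow to the right and rows downward; lengths in m; the calibration is good to about 2 mm. A picture is of the moment at which its call begins: read the wrist's pose just before it. calibration takes no time and is no camera call; for the wrist camera it gives the pose at the moment of the call.
A pose or a line that the arm cannot do raises env.PlanningError and nothing moves.
- job.job_done(): hands the job in, once; it reports no verdict.
The state is a dict: "time": time; "qpos": joint angles; "joint_velocities": joint speeds; "joint_torque": joint torques, N m; "tcp_pos": TCP position; "orientation": TCP orientation; "force": force on the tool from outside, world axes, zero at the start; "torque": the same for the moment, N m; "opening": finger opening in m.
Only numpy, scipy, OpenCV 4.12 (cv2) and the standard library are available. Lean on these libraries where they do the work, as an engineer would, in place of code of your own. Each camera call takes 0.05 s, during which the arm holds its last target.

TASK

Shut the blue lid of the battery tester fully down over the pack, then take the yellow test probe out of its stand and press its tip, held upright, on the middle of the brass contact with the red collar: gently, so that the springy contact sinks about half of its 10 mm travel. The job finishes while holding: keep the probe gripped and pressing steadily like that, with the lid still shut. Do not press the contact with the black collar, and leave the other things on the bench where they are.

Things in the scene. Friction and masses are not known exactly. Their poses are not given: they have to be found in the camera images.
- jig: battery tester fixed to the bench: grey base plate 200 (x) x 270 (y) x 12 mm; on its +y half stands a blue open bay, 130 (x) x 120 (y) x 55 mm, centred 65 mm to +y of the plate's centre, rim 67 mm above the bench, with the battery pack already in it. Origin: centre of the plate's underside; x points away from the robot side (front to rear), y to the bay's side, z up. It is turned about z by up to 0.35 rad.
- lid (a joint): blue lid of the bay with a yellow stripe along its free edge, 134 mm from hinge to free edge, 120 mm wide, 8 mm thick. Angle in rad: 0 is fully shut (level on the bay's rim), about 1.5 upright. Starts at 0.7 to 1.25. Stiff hinge: it stays where it is left; about 1 to 2 N at the free edge moves it, and it is shut by pushing on its outer (upper/rear) face near the free edge.
- lid_hinge (a point): middle of the lid's hinge line, at the rear (+x of the tester) rim of the bay, level with the lid's underside. The hinge line runs along the tester's y axis. Site axes are the lid's: x from the free edge to the hinge, z out of the outer face.
- lid_edge (a point): middle of the lid's free edge, on its outer face: 134 mm from the hinge and 8 mm above the underside. Same axes as lid_hinge.
- probe: cordless test probe standing loose in its stand, tip down: square yellow handle 22 x 22 mm, 95 mm long, with black bands, and under it a steel shaft 6 mm thick ending in a round tip. Origin: the very tip, on the axis; z points up along the axis to the handle, x and y are square to the handle's flat sides. The handle reaches from 45 to 140 mm above the tip. 80 g (may differ by a third).
- stand: stand fixed to the bench: base 85 x 85 x 5 mm with a grey block 50 x 50 mm up to 55 mm high and a 13 mm wide upright hole in its middle. The probe's shaft sits in the hole and the handle rests on the block, so the tip is 10 mm above the bench; lift the probe straight up at least 50 mm to free it. Origin: centre of the underside.
- term_red: red terminal on the tester's plate: grey block 36 x 36 x 30 mm with a red collar 33 mm wide, 3 mm thick on top, out of which a brass spring contact 18 mm wide stands. Origin: centre of the block's underside (12 mm above the bench).
- red_top (a point): centre of the flat top of the red terminal's brass contact, the spot to probe; 56 mm above the bench when not pressed; it moves with the contact.
- red_contact (a joint): how far the red terminal's contact is pressed down, m: 0 is up, full travel 0.010. Springy: about 1.5 N begins to move it, 4 N holds it half way (0.005), 6.5 N bottoms it.
- term_black: black terminal: the same as the red one but with a black collar; not to be pressed. The two stand 90 mm apart along the tester's x, on its -y half, and either may be the front one. Origin: centre of the block's underside.
- black_top (a point): centre of the top of the black terminal's contact, 56 mm above the bench.
- black_contact (a joint): how far the black terminal's contact is pressed down, m (0 is up).
- screwdriver: loose screwdriver with a red handle, lying; a bystander.
- outlet: loose wall outlet, steel plate 70 x 115 mm with a round black middle, 28 mm high; a bystander. Origin: centre of its underside.
- spare_pack: loose spare battery pack, black with a yellow band, 115 x 75 x 58 mm; a bystander. Origin: centre of its underside.
- hammer: loose hammer with a light wooden handle; a bystander.
- wrench: loose steel wrench, lying; a bystander.
- gas_can: loose yellow gas can, 74 mm wide, 210 mm high; a bystander. Origin: centre of its underside.
- tape_measure: loose yellow tape measure, 70 x 36 x 66 mm; a bystander. Origin: centre of its underside.
Not all that is in view belongs to the job. What is shaped like the stand but brown or green is not meant.

How it is judged:
On the way, in this order (a step that is already met when the one before it is completed fails the run):
1. the lid is fully shut (value of joint lid below 0.05 rad), for 0.2 s.
2. the probe is gripped and lifted clear of its stand (height (world z) of probe above 0.056 m and contact force between probe and the fingers above 2 N and contact force between probe and stand below 0.05 N and value of joint lid below 0.05 rad), for 0.2 s.
3. the probe's tip presses the red contact gently, upright (horizontal distance between probe and red_top below 0.006 m and angle between probe's own z axis and vertical below 0.14 rad and value of joint red_contact between 0.002 and 0.0085 m and contact force between probe and term_red between 1.5 and 9 N and contact force between probe and the fingers above 2 N and contact force between probe and stand below 0.05 N), for 0.5 s.
At the end, for the whole second after the job is handed in: The lid is shut (under 0.05 rad); the probe is gripped by the fingers, out of the stand, still, within 0.14 rad (8 degrees) of upright, its tip within 6 mm of the middle of the red contact, pressing it 2 to 8.5 mm down with 1.5 to 9 N; the black contact is up (all of step 3 and value of joint lid below 0.05 rad and value of joint black_contact below 0.0015 m and linear speed of probe below 0.02 m/s); the arm keeps its last pose, push and grip.
It fails at once if the black contact is pressed (value of joint black_contact above 0.002 m).
It fails at once if the red contact is pressed hard (over 15 N) (contact force between term_red and anything else above 15 N).
It fails at once if the probe is taken before the lid is shut (distance of probe from where it was at the start of the episode above 0.03 m and value of joint lid above 0.1 rad).
It fails at once if another thing on the bench is moved more than 25 mm (distance of any of screwdriver, outlet, spare_pack, hammer, wrench, gas_can, tape_measure from where it was at the start of the episode above 0.025 m).
It also fails if it takes over 54 s, if anything falls off the work surface, if the arm or the gripper's body presses on something with over 40 N, if the wrist force passes 120 N, or if a joint passes its speed limit or range.

## Working session

There is one attempt and no reset: what is moved stays moved. The work goes in short steps, each a Python script; the robot and the scene stay as the last script left them, time stands still between calls to the robot, and variables do not carry over. Pictures are saved under pics/ and viewed, and the job is handed in when it is done.

```bash
mkdir -p pics; cat > h.py <<'E'
import numpy as np, cv2
from cell import env, kin, camera, calibration, job
def P(cal,u,v,d):
    R,_=cv2.Rodrigues(np.array(cal["rvec"],float)); t=np.array(cal["tvec"],float).ravel()
    c=np.array([(u-cal["cx"])/cal["fx"]*d,(v-cal["cy"])/cal["fy"]*d,d])
    return R.T@(c-t)
def cloud(cal,D):
    v,u=np.mgrid[0:D.shape[0],0:D.shape[1]]
    c=np.stack([(u-cal["cx"])/cal["fx"]*D,(v-cal["cy"])/cal["fy"]*D,D],-1)
    R,_=cv2.Rodrigues(np.array(cal["rvec"],float)); t=np.array(cal["tvec"],float).ravel()
    return (c-t)@R
def shot(name,fn):
    cal=calibration(name); I,D=camera(name); cv2.imwrite(f"pics/{fn}.png",I); np.savez(f"{fn}.npz",I=I,D=D,X=cloud(cal,D)); return I,D,cloud(cal,D)
E
python3 - <<'E'
from h import *
for n in["scene","side","wrist"]:
    I,D,X=shot(n,n+"0"); print(n,calibration(n))
print(env.get_state())
E
```

```text
scene {'fx': 463.1206041031118, 'fy': 463.1206041031118, 'cx': 279.35785046041366, 'cy': 206.87408124445568, 'rvec': array([ 1.61679967,  1.92912051, -0.80037387]), 'tvec': array([ 0.10060536, -0.31679812,  1.5958348 ])}
side {'fx': 534.8414294109499, 'fy': 534.8414294109499, 'cx': 275.72361283353064, 'cy': 210.29379238197498, 'rvec': array([ 2.43164625, -0.43669008,  0.13227852]), 'tvec': array([-0.47287221,  0.16983484,  1.42238137])}
wrist {'fx': 295.0937104459631, 'fy': 295.0937104459631, 'cx': 279.1458361894515, 'cy': 210.07421253647055, 'rvec': array([-2.45140216, -1.50694325, -0.22368961]), 'tvec': array([-0.67482276, -0.03847351,  0.38021457])}
{'time': 0.15, 'qpos': array([-1.21009746,  0.47760796,  0.0223515 ,  1.5562088 , -0.01148891,
        1.10927992, -0.08308598]), 'joint_velocities': array([-0.00093628, -0.00317917, -0.00090062, -0.00440432,  0.00045135,
        0.00080522, -0.00012831]), 'joint_torque': array([ 3.03188914e-03, -5.96931517e+01,  1.61055375e+00, -2.81491381e+01,
        1.27312780e-02,  6.56859716e-03,  2.35778731e-05]), 'tcp_pos': array([0.3048222 , 0.60186562, 0.30315717]), 'orientation': array([-1.06885839e-04,  2.32242969e-01,  9.72657561e-01, -6.79508853e-04]), 'force': array([-0.72973631,  0.22107774, -0.21476353]), 'torque': array([ 0.03792616,  0.03267357, -0.01625275]), 'opening': 0.08535277685041316}
```

View pics/scene0.png

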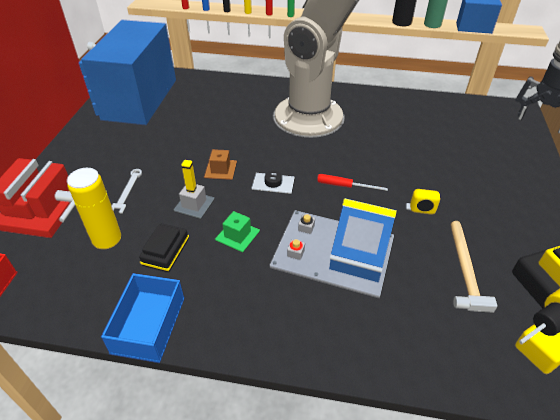

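View pics/side0.png

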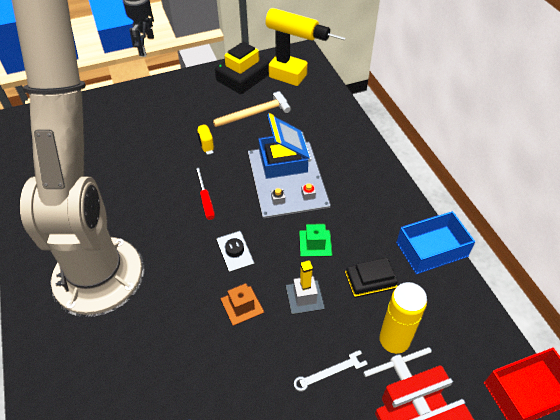

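View pics/wrist0.png

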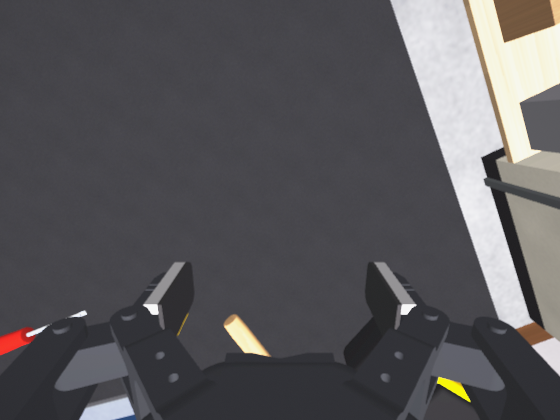

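```bash
python3 - <<'E'
from h import *
a=np.load("scene0.npz");b=np.load("side0.npz")
c1=cv2.resize(a["I"][180:300,260:410],None,fx=5,fy=5,interpolation=2)[:600,:750]
c2=cv2.resize(b["I"][100:220,230:340],None,fx=5,fy=5,interpolation=2)
c3=cv2.resize(a["I"][140:260,150:300],None,fx=5,fy=5,interpolation=2)
c4=cv2.resize(b["I"][220:340,210:360],None,fx=5,fy=5,interpolation=2)
for i,c in enumerate([c1,c2,c3,c4]): cv2.imwrite(f"pics/c{i+1}.png",c)
E
```

```text
(no output)
```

View pics/c1.png

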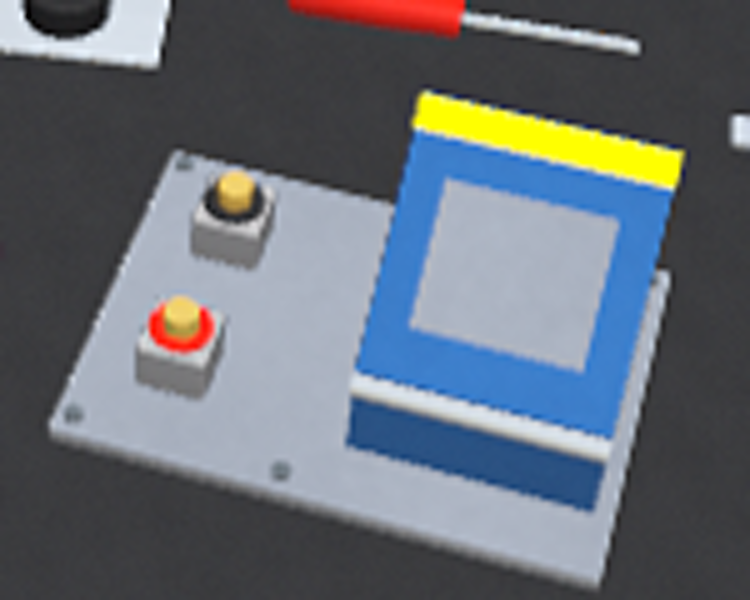

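View pics/c2.png

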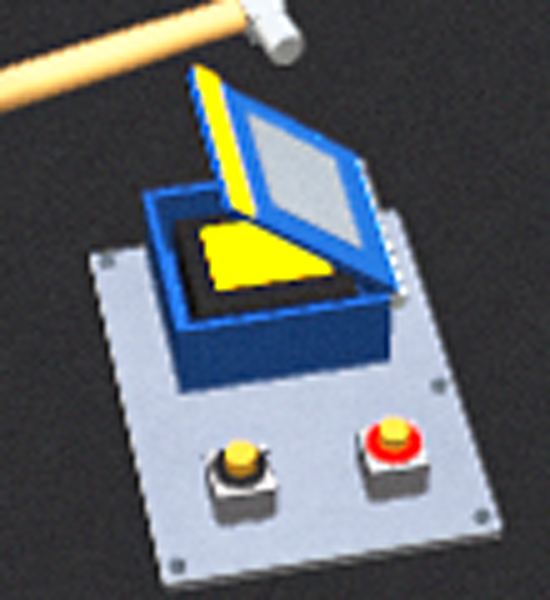

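View pics/c3.png

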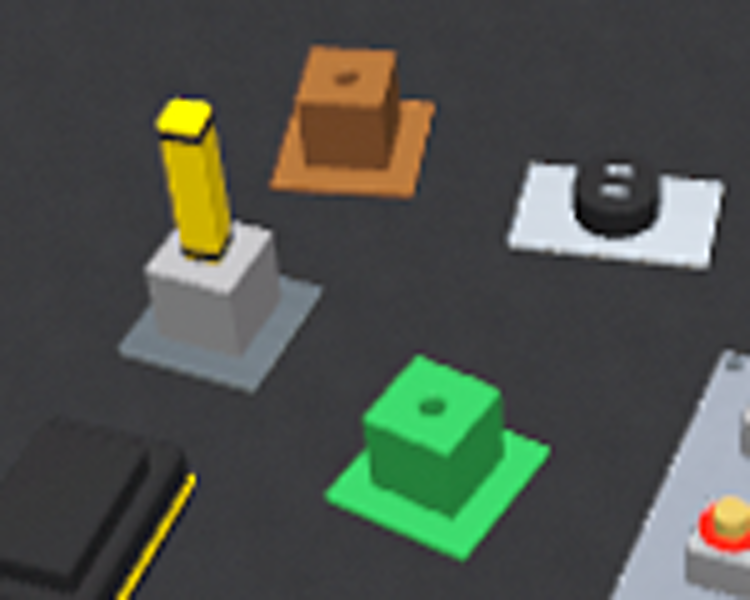

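View pics/c4.png

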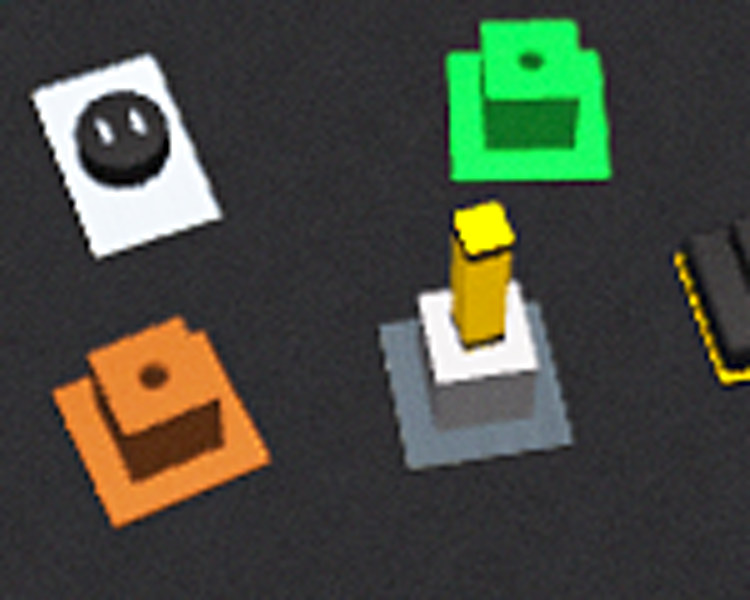

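```bash
cat >> h.py <<'E'
def ray(cal,u,v,z):
    a=P(cal,u,v,.5);b=P(cal,u,v,1.); return a+(b-a)*(z-a[2])/(b[2]-a[2])
E
python3 - <<'E'
from h import *
np.set_printoptions(precision=4,suppress=True)
S=calibration("scene");T=calibration("side")
a=np.load("scene0.npz");b=np.load("side0.npz")
def both(n,ps,pt,z):
    print(n,ray(S,*ps,z),ray(T,*pt,z),'depth',a["X"][round(ps[1]),round(ps[0])],b["X"][round(pt[1]),round(pt[0])])
both("red",(296.4,241.5),(309,186),.056)
both("blk",(307.2,215.6),(278.2,191),.056)
both("probe",(187.4,162.4),(306.8,265.2),.150)
c=[ray(T,210+x/5,220+y/5,.15)[:2] for x,y in[(455,212),(497,202),(513,238),(470,252)]];print(np.array(c),np.mean(c,0))
# plate corners scene z=.012
for n,(x,y) in dict(fl=(178,152),rl=(50,430),rr=(600,578)).items(): print(n,ray(S,260+x/5,180+y/5,.012))
for n,x,y in[("edgeL",422,105),("edgeR",680,165),("m",550,125)]:
    print(n,a["X"][round(180+y/5),round(260+x/5)])
# cluster stats
X=a["X"];I=a["I"].astype(int)
hsv=cv2.cvtColor(a["I"],cv2.COLOR_BGR2HSV)
m=np.zeros(hsv.shape[:2],bool);m[195:250,330:400]=1
y=m&(hsv[...,0]>25)&(hsv[...,0]<35)&(hsv[...,1]>200)&(hsv[...,2]>200)
print("stripe",y.sum(),X[y].mean(0),X[y].min(0),X[y].max(0))
# lid plane: blue-bright pixels + grey window region
ms=np.zeros_like(m);cv2.fillPoly(mm:=np.zeros(m.shape,np.uint8),[np.array([[345,202],[395,213],[381,265],[333,254]])],1)
Q=X[mm>0];c0=Q.mean(0);u,s,vt=np.linalg.svd(Q-c0);print("lid plane n",vt[2],c0,s/np.sqrt(len(Q)))
# top of probe cloud
for nm,dd in(("sc",a),("si",b)):
    XX=dd["X"];k=(XX[...,2]>.142)&(XX[...,2]<.158)
    hs=cv2.cvtColor(dd["I"],cv2.COLOR_BGR2HSV);k&=(hs[...,1]>150)
    reg=np.zeros_like(k); reg[150:180,175:200]=1 if nm=="sc" else 0
    if nm=="si": reg[250:290,290:320]=1
    k&=reg;print(nm,k.sum(),XX[k].mean(0),XX[k].min(0),XX[k].max(0))
E
```

```text
red [0.6248 0.0497 0.056 ] [0.622  0.0443 0.056 ] depth [0.6286 0.0492 0.0584] [0.6244 0.0496 0.0494]
blk [0.5342 0.0638 0.056 ] [0.533  0.0579 0.056 ] depth [0.5345 0.0634 0.0548] [0.5328 0.0591 0.0547]
probe [ 0.4921 -0.2529  0.15  ] [ 0.4894 -0.2575  0.15  ] depth [ 0.4902 -0.2547  0.1495] [ 0.4898 -0.2576  0.1509]
[[ 0.4796 -0.2455]
 [ 0.5002 -0.2472]
 [ 0.4996 -0.2684]
 [ 0.4779 -0.2685]] [ 0.4893 -0.2574]
fl [0.4777 0.0267 0.012 ]
rl [ 0.6752 -0.0059  0.012 ]
rr [0.7145 0.2572 0.012 ]
edgeL [0.5708 0.1497 0.1571]
edgeR [ 0.4269  0.296  -0.0007]
m [0.5743 0.2092 0.1579]
stripe 296 [0.5828 0.2077 0.1576] [0.5679 0.1347 0.1481] [1.3523 0.2664 0.9002]
lid plane n [-0.2178 -0.9658  0.1406] [0.6277 0.2019 0.1185] [0.0672 0.0358 0.0329]
sc 61 [ 0.4932 -0.2551  0.1483] [ 0.4794 -0.2671  0.1425] [ 0.5028 -0.2445  0.1527]
si 86 [ 0.487  -0.258   0.1484] [ 0.4758 -0.269   0.142 ] [ 0.4985 -0.2441  0.1542]
```

```bash
cat >> h.py <<'E'
from scipy.spatial.transform import Rotation as Ro
np.set_printoptions(precision=4,suppress=True)
def quat(phi):
    y=np.array([np.cos(phi),np.sin(phi),0]);z=np.array([0,0,-1.]);x=np.cross(y,z)
    q=Ro.from_matrix(np.stack([x,y,z],1)).as_quat();return np.array([q[3],q[0],q[1],q[2]])
E
python3 - <<'E'
from h import *
N=env.nose_length;print(N)
yaw=-.16;xh=np.array([np.cos(yaw),np.sin(yaw)]);h=np.array([.6707,.1956])
q=quat(np.pi/2+yaw)
def tip(d,z): return np.r_[h-xh*d,z+N]
env.grip(0.0)
env.reach(tip(.075,.20),q);print(env.get_state()["time"],env.get_state()["tcp_pos"])
r=env.movel(tip(.112,.068),velocity=.06,stop_force=10)
s=env.get_state();print(r,s["time"],s["tcp_pos"]-[0,0,N],s["force"])
shot("side","side1");shot("scene","scene1")
E
```

```text
0.0726
2.7083 [0.5962 0.2092 0.2727]
True 4.6417 [0.5624 0.2131 0.0756] [-1.5333 -0.2864  7.168 ]
```

View pics/side1.png

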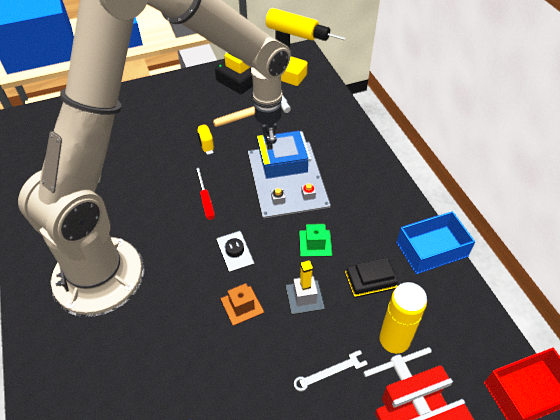

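```bash
python3 - <<'E'
from h import *
s=env.get_state();p=s["tcp_pos"]
env.movel(p+[0,0,.05],velocity=.15)
env.grip(.07)
env.reach([.56,.03,.30],quat(np.pi/2))
I,D,X=shot("wrist","wrist1");cal=calibration("wrist")
print(P(cal,0,0,0)-env.get_state()["tcp_pos"],P(cal,280,210,.3),env.get_state()["time"])
env.reach([.45,-.2574,.32],quat(np.pi/2))
I,D,X=shot("wrist","wrist2");print(env.get_state()["time"])
E
```

```text
[-0.0745  0.0007  0.0701] [0.5728 0.0338 0.0822] 6.8
8.025
```

View pics/wrist1.png

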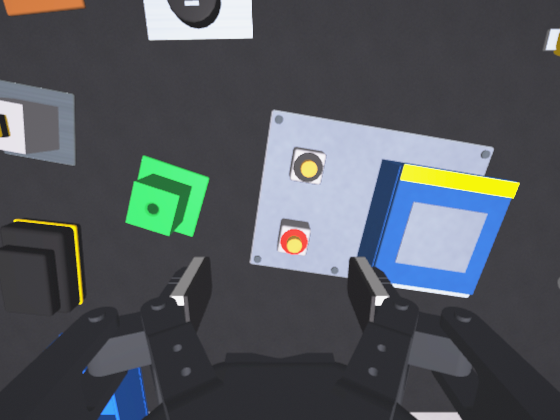

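View pics/wrist2.png

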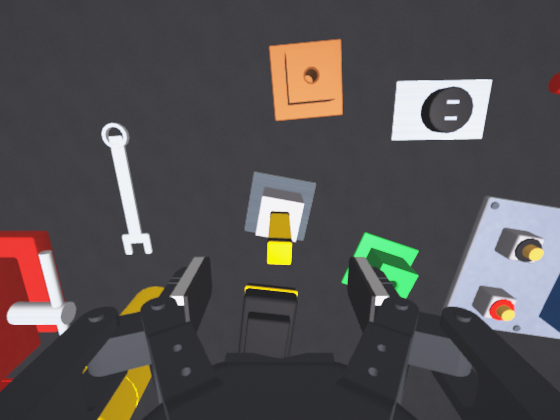

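```bash
python3 - <<'E'
from h import *
a=np.load("wrist1.npz");b=np.load("wrist2.npz");S=np.load("side0.npz")
cal=calibration("wrist");C2=P(cal,0,0,0);print(env.get_state()["tcp_pos"],C2)
C1=np.array([.4855,.0307,.3701])
def blob(d,C,box,z,lo,hi,n):
    x0,x1,y0,y1=box;h=cv2.cvtColor(d["I"],cv2.COLOR_BGR2HSV)[y0:y1,x0:x1]
    m=cv2.inRange(h,lo,hi)>0;v,u=np.nonzero(m);X=d["X"][y0:y1,x0:x1][m];X0=X.mean(0)
    d0=X0-C;print(n,m.sum(),(u.mean()+x0,v.mean()+y0),"depthmean",X0,"ray",C+d0*(z-C[2])/d0[2]);return m
blob(a,C1,(284,306,234,256),.056,(15,100,120),(32,255,255),"red")
blob(a,C1,(298,322,158,182),.056,(15,100,120),(32,255,255),"blk")
blob(b,C2,(262,300,241,268),.150,(25,150,200),(35,255,255),"probe")
h=cv2.cvtColor(b["I"],cv2.COLOR_BGR2HSV)[236:270,255:300]
cv2.imwrite("pics/c5.png",np.hstack([cv2.resize(b["I"][200:275,245:315],None,fx=6,fy=6),cv2.resize(a["I"][225:262,275:315],None,fx=8,fy=8)[:450] if 0 else cv2.resize(a["I"][210:260,275:315],(360,450))]))
for n,d in(("side",S),):
    X=d["X"][280:355,375:430].reshape(-1,3);k=(X[:,2]>.05)&(X[:,2]<.2);print("can",X[k].min(0),X[k].max(0))
E
```

```text
[ 0.4512 -0.2556  0.3197] [ 0.3766 -0.2549  0.3897]
red 203 (np.float64(293.7733990147783), np.float64(244.26600985221674)) depthmean [0.6229 0.0493 0.055 ] ray [0.6225 0.0493 0.056 ]
blk 245 (np.float64(308.44897959183675), np.float64(168.26530612244898)) depthmean [0.5346 0.0635 0.0563] ray [0.5347 0.0635 0.056 ]
probe 557 (np.float64(279.0359066427289), np.float64(252.7899461400359)) depthmean [ 0.49   -0.255   0.1496] ray [ 0.4898 -0.255   0.15  ]
can [ 0.6086 -0.5266  0.0501] [ 0.6772 -0.3015  0.2   ]
```

View pics/c5.png

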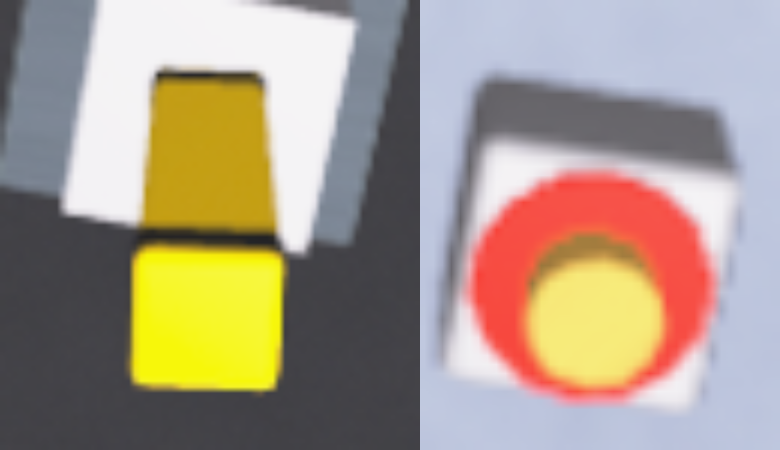

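```bash
python3 - <<'E'
from h import *
q=quat(np.pi/2-.02)
env.reach([.490,-.255,.25],q)
r=env.movel([.490,-.255,.164],velocity=.1,stop_force=8);print(r)
env.grip(0.0,f_grip=60)
s=env.get_state();print(s["opening"],s["tcp_pos"],s["force"])
shot("side","side3")
env.movel([.490,-.255,.25],velocity=.1)
s=env.get_state();print(s["time"],s["opening"],s["tcp_pos"],s["force"])
shot("side","side4")
env.movel([.6235,.0485,.25],velocity=.2)
env.movel([.6235,.0485,.223],velocity=.1)   # tip ~ .069
s=env.get_state();print(s["time"],s["opening"],s["tcp_pos"],s["force"])
a=shot("side","side5")[0];b=shot("scene","scene5")[0];w=shot("wrist","wrist5")[0]
cv2.imwrite("pics/c6.png",np.hstack([cv2.resize(a[150:210,275:335],(390,390),interpolation=2),cv2.resize(b[205:265,265:325],(390,390),interpolation=2)]))
E
```

```text
False
0.02138884991380163 [ 0.4902 -0.2551  0.1644] [-0.1154 -0.3002  3.6543]
11.0 0.02164080717777152 [ 0.4896 -0.2548  0.2494] [ 0.1802  0.3859 -0.7947]
13.275 0.02175390248402243 [0.6232 0.0481 0.2226] [ 0.7288  0.4547 -1.0677]
```

View pics/side5.png

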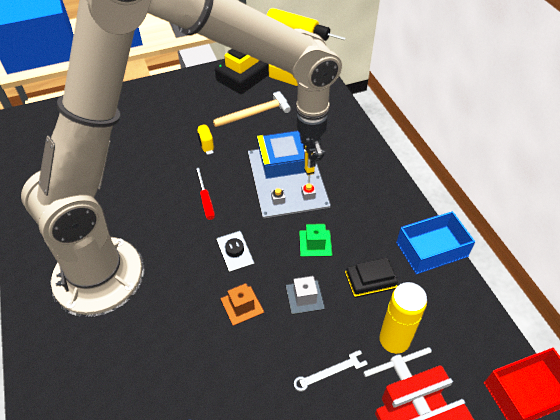

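View pics/c6.png

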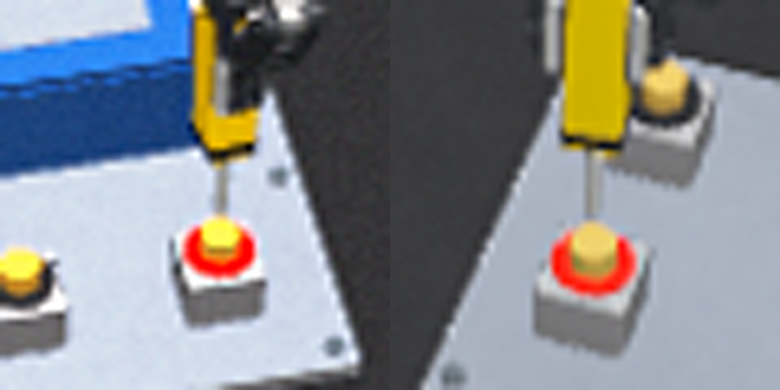

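View pics/wrist5.png

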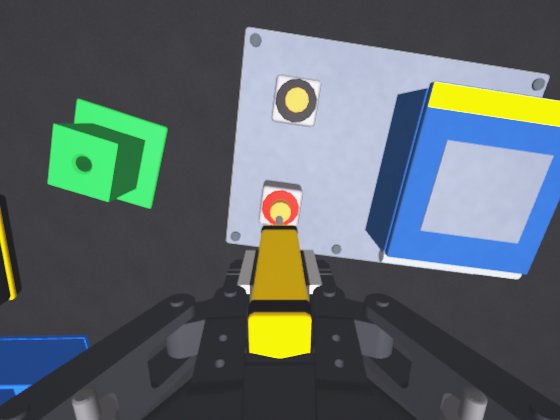

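```bash
python3 - <<'E'
from h import *
env.dwell(.2)
F=[];
for i in range(3): env.dwell(.05);F.append(env.get_state()["force"])
print(np.mean(F,0))
p=env.get_state()["tcp_pos"]
r=env.movel([.6235,.0485,.203],velocity=.01,stop_force=3.6)
s=env.get_state();print(r,s["time"],s["tcp_pos"],s["force"])
for i in range(4): env.dwell(.2);s=env.get_state();print(s["tcp_pos"],s["force"],s["opening"])
a=shot("side","side6")[0];b=shot("scene","scene6")[0];w=shot("wrist","wrist6")[0]
cv2.imwrite("pics/c7.png",np.hstack([cv2.resize(a[150:210,275:335],(390,390),interpolation=2),cv2.resize(b[205:265,265:325],(390,390),interpolation=2)]))
E
```

```text
[ 0.4911  0.1665 -0.2756]
True 15.3917 [0.6235 0.0485 0.2048] [-0.0919  0.4338  3.5612]
[0.6234 0.0485 0.2048] [0.3973 0.6127 2.2121] 0.021595518632086304
[0.6234 0.0485 0.2047] [1.4727 0.1487 3.4558] 0.02094219171617949
[0.6233 0.0485 0.2046] [1.1097 0.0024 3.197 ] 0.021395657203183045
[0.6232 0.0485 0.2046] [1.5704 0.3861 3.7762] 0.02098736370991424
```

View pics/c7.png

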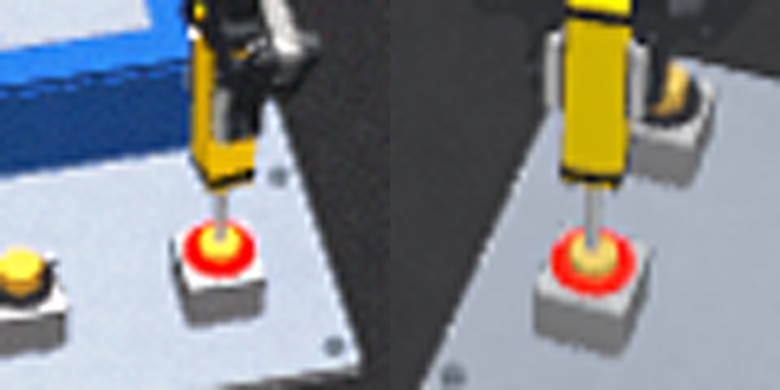

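```bash
python3 - <<'E'
from h import *
X=np.load("side6.npz")["X"]
print("lid z", [X[v,u] for u,v in[(264,150),(290,145),(268,165)]])
env.dwell(.5)
F=[]
for i in range(8): env.dwell(.05);F.append(env.get_state()["force"])
s=env.get_state();print(np.mean(F,0),np.std(F,0),s["tcp_pos"],s["time"],s["opening"])
E
```

```text
lid z [array([0.5437, 0.2089, 0.0753]), array([0.6238, 0.201 , 0.0752]), array([0.5363, 0.1529, 0.0683])]
[1.7497 0.4357 3.3267] [0.4674 0.4055 0.7432] [0.6231 0.0485 0.2045] 17.2417 0.021496245073063
```

View pics/scene6.png

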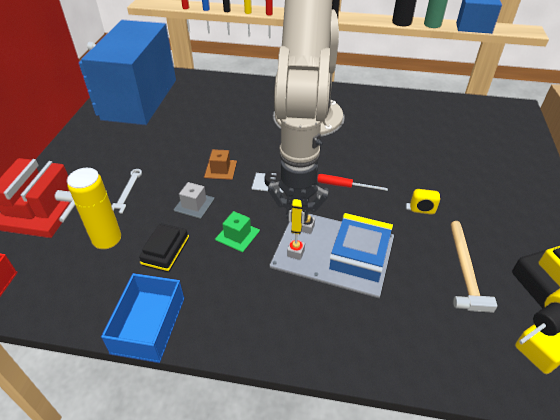

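```bash
python3 -c "
from h import *
job.job_done(); s=env.get_state(); print(s['time'],s['force'],s['tcp_pos'])"
```

```text
the job is handed in; nothing more can be done
the job is handed in; nothing more can be done
```

The lid is shut, and I handed the job in at about 17 s of the 54 s with the probe gripped and pressing the red contact. No verdict was reported.

**Lid:** I pushed it down with the closed fingertips. Its outer face then measured 75 mm above the bench in the side camera's depth picture, which is the fully shut height.

**Probe:** I gripped it at about 60 N (measured opening 21.5 mm on the 22 mm handle), lifted it 85 mm and lowered it onto the red contact until the force limit stopped it.

**Last checks:**
- **Force:** it was steady at about 3.3 N, or 3.6 N against the unloaded reading, with about 0.7 N of noise. That means 4 to 5 mm of travel, and the tool height agreed (about 5 mm).
- **Position:** the tip looked central on the contact and the probe upright in the scene and side pictures.
- **Black contact:** I did not touch it.
- **Other things on the bench:** nothing looked moved, judging by eye rather than by measurement.

**Disagreements:**
- The side camera's y values were 3 to 6 mm below those of the scene and wrist cameras. I therefore relied on the probe-to-contact offset, which matched to 3 mm in all three, and on seeing both in the same picture.
- During the hold the tool crept about 0.4 mm in x, and the sideways force settled at 1 to 2 N.

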